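Find the lid that snaps onto the tub

TASK

Three purple lids of different sizes have been mixed up on the issuing desk, and only one of them snaps onto the open white tub. Put that lid on the tub and press it down until it snaps fully home, let go, and leave the tub standing upright on the desk and the other two lids lying on the desk.

Things in the scene. Friction and masses are not known exactly. Their poses are not given: they have to be found in the camera images.
- tub: Open round white tub, blue band, loose, slippery, 0.7 kg, 115 mm tall: 80 mm diameter to height 100, then tapering to a 60 mm rim that guides a lid. 6 grey sprung catches stand 3.5 mm proud at height 97; the fitting lid's bead stops on them about 9 mm short of home, and about 5 N down snaps it over. Home: disc on rim, lid origin on the axis 90 mm above the tub's. Origin: centre of underside, z up.
- lid_a: Loose purple lid, the smallest of three: 82 mm outside diameter, about 70 g, lying bar up. Skirt 25 mm deep, 3 mm disc on it, then a darker central grip bar 48 mm long (x), 20 wide (y), 28 tall; bar top 56 mm above the origin. A 3 mm high bead inside the skirt's lower edge leaves a hole 72 mm across. Origin: centre of the lower edge, z up through the bar.
- lid_b: Loose purple lid, the middle one of three: 94 mm outside diameter, about 70 g, lying bar up. Skirt 25 mm deep, 3 mm disc on it, then a darker central grip bar 48 mm long (x), 20 wide (y), 28 tall; bar top 56 mm above the origin. A 3 mm high bead inside the skirt's lower edge leaves a hole 84 mm across. Origin: centre of the lower edge, z up through the bar.
- lid_c: Loose purple lid, the largest of three: 106 mm outside diameter, about 70 g, lying bar up. Skirt 25 mm deep, 3 mm disc on it, then a darker central grip bar 48 mm long (x), 20 wide (y), 28 tall; bar top 56 mm above the origin. A 3 mm high bead inside the skirt's lower edge leaves a hole 96 mm across. Origin: centre of the lower edge, z up through the bar.
Things that resemble listed ones, but are neither listed nor needed, are in the scene too. What is shaped like the lid_b but yellow is not meant. What is shaped like the lid_c but black or yellow is not meant.

How it is judged (in metres and radians):
At the end, for the whole second after the job is handed in: The 94 mm lid is home: origin 85 to 94.5 mm above the tub's along its axis, within 10 mm of that axis and 10 degrees of square; tub upright within 10 degrees and on the desk (10 mm); other lids on the desk (origins -20 to 60 mm high); tub and lid at rest (20 mm/s) (z of lid_b in the frame of tub between 0.085 and 0.0945 m and horizontal distance between lid_b and tub below 0.01 m and angle between the z axis of lid_b and the z axis of tub, either way round below 0.17 rad and height (world z) of tub between -0.01 and 0.01 m and angle between tub's own z axis and vertical below 0.17 rad and height (world z) of lid_a between -0.02 and 0.06 m and height (world z) of lid_c between -0.02 and 0.06 m and linear speed of each of tub, lid_b below 0.02 m/s); the robot touches nothing.
It also fails if it takes over 34 s, if anything falls off the work surface, if the arm or the gripper's body presses on something with over 40 N, if the wrist force passes 120 N, or if a joint passes its speed limit or range.

ROBOT

A 6-joint arm with a two-finger parallel gripper is mounted at the origin on the work surface. World frame = base frame: x ahead of the robot, y to its left, z up, the work surface at z = 0. Lengths are in mm, angles in rad, forces in N, time in s.
With the tool pointing down it reaches from about 350 to 800 mm from the base axis. Payload 7.3 kg.
Tool frame: the origin (TCP) lies between the finger pads; the fingertips stand 14 mm ahead of it and the grasp point (between the pads) lies 5 mm behind it; y points along the fingers, x is the direction in which the jaws open and shut, and the axes are right-handed (so a half turn about y gives the same grasp; the last joint's range is limited). The gripper opens to 85 mm and grips with 20 to 120 N. Pads are 22 mm wide; open, the fingers measure 114 mm over their backs; the gripper's body (76 mm by 85 mm) begins 54 mm behind the grasp point. The pads swing forward as they close: fully open they stand 13 mm farther back than shut.
Start: joints at [-0.146, 0.342, 1.524, -0, 1.275, -0.146], TCP at [525.017, 0.02, 245.322] pointing down, gripper open.
Joint ranges: [-2.53, 2.53], [-0.77, 2.02], [0.04, 2.7], [-1, 4.14], [0.28, 2.66], [-3.11, 3.11]. Speed limits (rad/s): [2.57, 2.57, 3.14, 3.14, 3.14, 3.14].

INTERFACE

Orientations are given as a unit quaternion [x, y, z, w].
In Python, from plant import get_state, camera, close_job, cut_out, pinpoint gives the robot as it stands.
- The arm moves only by the tool carry_out, never from a script. Its argument "moves" is a list of rows, each a list of 2 entries, a list of its own where there are three numbers: the shift along the tool's x, y, z normalised to -1 to 1, where 1 is 50 cm, then the turn about the tool's y normalised to -1 to 1, where 1 is pi rad. A call has 1 to 5 rows; each row shifts and turns the commanded pose from where the row before left it, along the tool's axes as they then stand; what a row does not reach is not made up. A row lasts 1/10 s, in which the tool goes at most 50 mm and 8.59 degrees, less where a joint would pass 70% of its speed; a pose out of reach is approached as far as the arm can. A call with a number of a shift or a turn outside -1 to 1 is refused whole. A call with a gripper value outside its range is refused whole. "claw" is the closure, from 0 (fully open) to 1 (shut), set as the call begins (left out, the last holds). The fingers move at their own pace and stop on an object; "squeeze" is the grip in N (left out, the last holds). Time passes only in rows, so rows that do not move let the fingers close. It gives the time, the measured TCP pose, the force and the opening at its end, in the units of the state.
- get_state(): the state, without advancing time (a new reading comes with each control period).
- camera(name): name is "scene" or "side" or "wrist"; returns a dict with "image" (400x640x3 uint8, blue, green, red), "mtx" (3x3 intrinsics, pixels), "rvec" (rotation vector, rad) and "tvec" (3), from world to camera coordinates, as OpenCV has them. Camera axes: x right, y down, z forward; pixel columns grow to the right and rows downward; lengths in mm; the calibration is good to about 2 mm. A picture is of the moment at which its call begins. There is no depth.
- close_job(): hands the job in, once; it reports no verdict.
Trained networks look in a picture, given as the dict that the camera call returned (one of the last four; its "shot" number tells which), for a name from the list of things; names that differ only in an ending like _2 or _b are one class to them, and where a whole thing is asked for, a point or a joint stands for the part that bears it (a point fixed in the world has none). Each returns a list of dicts, best first, with "score" (0 to 1); they miss things now and then, are a little off and sometimes report something else, mostly with a low value. They report only what shows in the picture. A call takes as long as a camera call. They do not tell look-alikes from the thing itself.
- cut_out(picture, label): "region" (400x640 bool, what is visible of it) and "point" ([column, row] in pixels, amid what is visible of it).
- pinpoint(picture, label): "point" ([column, row] in pixels: a listed point, or the origin of a listed thing).
The state is a dict: "t": time; "joints": joint angles; "qd": joint speeds; "effort": joint torques, N m; "ee_pos": TCP position; "ee_rot": TCP orientation; "ft_force": force on the tool from outside, world axes, zero at the start; "torque": the same for the moment, N m; "opening": opening from 0.0 (shut) to 1.0 (fully open).
Only numpy, scipy, OpenCV 4.12 (cv2) and the standard library are available. Lean on these libraries where they do the work, as an engineer would, in place of code of your own. Each camera call takes 0.05 s, during which the arm holds its last target.

## Working session

There is one attempt and no reset: what is moved stays moved. The work goes in short steps, Python scripts to look and compute and a tool call to move; the robot and the scene stay as the last step left them, time stands still between calls to the robot, and variables do not carry over. Pictures are saved under pics/ and viewed, and the job is handed in when it is done.

Besides the shell and the picture viewer there is one more tool, called as name(argument=value, ...), one argument or row to a line, values as JSON. carry_out: Moves the arm, as the interface text tells. Scaled input: -1 to 1 covers 50 cm each way for a shift and pi rad each way for a turn. Its arguments: {"type":"object","properties":{"moves":{"type":"array"},"claw":{"type":"number"},"squeeze":{"type":"number"}},"required":["moves"]}

```bash
mkdir -p pics; ls
python3 - <<'E'
from plant import *
import cv2,pickle
s=get_state();print(s)
for n in("scene","side","wrist"):
    p=camera(n);cv2.imwrite(f"pics/{n}0.png",p["image"]);pickle.dump(p,open(f"pics/{n}0.pkl","wb"))
    for l in("tub","lid_b"):
        print(n,l,[(round(d["score"],2),[round(float(v)) for v in d["point"]],int(d["region"].sum())) for d in cut_out(p,l)],[(round(d["score"],2),[round(float(v)) for v in d["point"]]) for d in pinpoint(p,l)])
E
```

```text
pics
{'t': 0.0, 'joints': array([-1.45975981e-01,  3.42744263e-01,  1.52501359e+00, -5.89292663e-06,
        1.27538833e+00, -1.46021878e-01]), 'qd': array([-1.14876829e-03, -4.46512838e-05,  1.72513209e-03, -4.20004171e-04,
       -1.05660048e-03,  2.03316426e-03]), 'effort': array([ 5.72253757e-04, -4.33677435e+01, -2.46005630e+01, -7.37992127e-05,
        7.83137977e-03, -1.18290802e-05]), 'ee_pos': array([5.24625665e+02, 8.81974506e-02, 2.44615954e+02]), 'ee_rot': array([-7.07028633e-01,  5.26866676e-04,  5.60537488e-04,  7.07184502e-01]), 'ft_force': array([ 0.18091318,  0.45538217, -0.32318511]), 'torque': array([-0.00770727,  0.0159008 , -0.0155082 ]), 'opening': 0.9986633341284052}
scene tub [(0.67, [410, 160], 2456)] [(0.7, [407, 180])]
scene lid_b [(0.95, [275, 268], 3218), (0.95, [170, 288], 3709), (0.93, [289, 363], 5212), (0.87, [211, 168], 1420), (0.72, [247, 206], 1851), (0.65, [362, 220], 1579), (0.63, [171, 220], 2010)] [(0.95, [176, 227]), (0.88, [169, 290]), (0.87, [248, 211]), (0.85, [290, 368]), (0.77, [359, 224]), (0.61, [276, 274]), (0.6, [216, 172])]
side tub [(0.91, [280, 129], 1500)] [(0.7, [280, 150])]
side lid_b [(0.87, [327, 182], 884), (0.87, [309, 312], 2245), (0.81, [372, 233], 1876), (0.59, [392, 297], 2757), (0.57, [303, 252], 1702), (0.56, [451, 226], 1959)] [(0.91, [301, 255]), (0.9, [391, 301]), (0.84, [308, 316]), (0.77, [452, 228]), (0.62, [230, 286]), (0.61, [369, 237])]
wrist tub [(0.9, [347, 34], 6798), (0.38, [276, 295], 3656)] [(0.66, [342, 46])]
wrist lid_b [(0.96, [380, 306], 3693), (0.89, [388, 184], 3624), (0.82, [251, 349], 984), (0.75, [156, 292], 2260), (0.72, [492, 313], 455)] [(0.96, [384, 299]), (0.68, [172, 292]), (0.67, [256, 357]), (0.65, [386, 181]), (0.65, [278, 287]), (0.61, [481, 330])]
```

View pics/scene0.png

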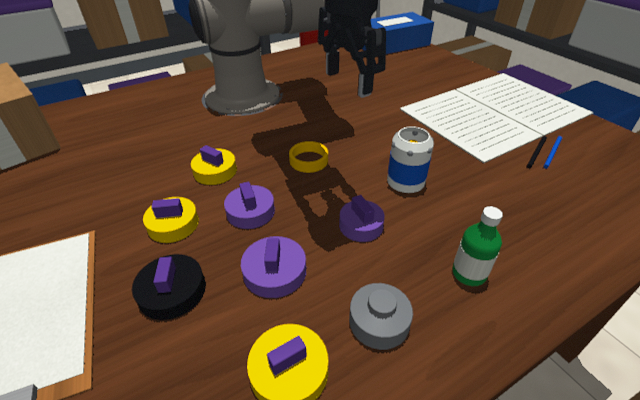

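View pics/side0.png

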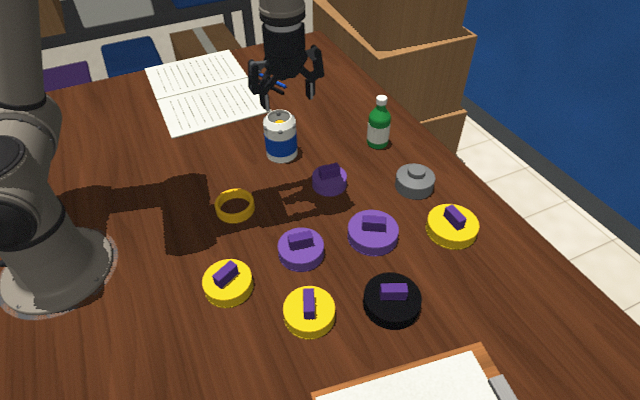

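View pics/wrist0.png

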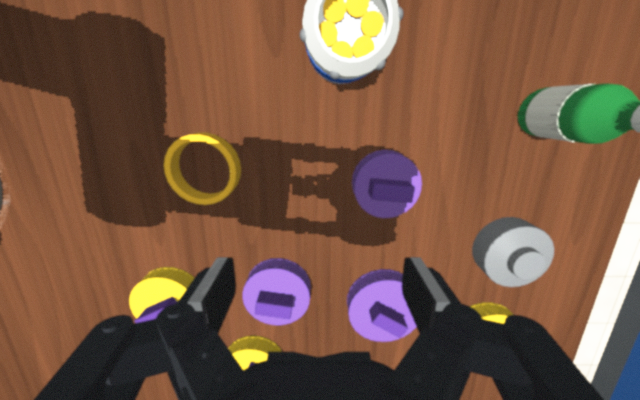

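Scene picture: purple-bodied lids at (248,206), (274,267) and, in shadow, (362,220). Look-alikes are yellow at (213,165), (170,218), (288,363) and black at (169,287). The tub is at (410,160). In the side picture the purple lids are at (301,250), (373,232) and (329,180). Next I'll fit pose and diameter.

```bash
cat > h.py <<'E'
import numpy as np,cv2
from scipy.optimize import minimize
a=np.linspace(0,2*np.pi,72,endpoint=False)
def proj(p,X): return cv2.projectPoints(np.asarray(X,float),p["rvec"],p["tvec"],p["mtx"],None)[0][:,0]
def disc(x,y,z,r): return np.c_[x+r*np.cos(a),y+r*np.sin(a),np.full(72,z)]
S=8
def hull(m,pts):
    h=cv2.convexHull(pts.astype(np.float32))
    cv2.fillConvexPoly(m,np.round(h*16).astype(np.int32),1,cv2.LINE_8,4)
def lid(p,v):
    x,y,R,t=v; m=np.zeros((400,640),np.uint8)
    hull(m,proj(p,np.r_[disc(x,y,0,R),disc(x,y,28,R)]))
    c,s=np.cos(t),np.sin(t)
    hull(m,proj(p,[[x+c*u-s*w,y+s*u+c*w,z] for u in(-24,24) for w in(-10,10) for z in(28,56)]))
    return m
def tub(p,v):
    x,y=v; m=np.zeros((400,640),np.uint8)
    hull(m,proj(p,np.r_[disc(x,y,0,40),disc(x,y,100,40),disc(x,y,115,30)])); return m
def ground(p,uv,z):
    R=cv2.Rodrigues(np.asarray(p["rvec"],float))[0];t=np.asarray(p["tvec"],float).ravel()
    d=R.T@np.r_[cv2.undistortPoints(np.array([[uv]],float),p["mtx"],None)[0,0],1]
    c=-R.T@t; return (c+d*(z-c[2])/d[2])[:2]
def iou(m,g): m=m>0; return (m&g).sum()/(m|g).sum()
def fit(model,views,v0s,steps):
    best=None
    for v0 in v0s:
        sim=np.vstack([v0]+[np.array(v0)+np.eye(len(v0))[i]*steps[i] for i in range(len(v0))])
        r=minimize(lambda v:-sum(iou(model(p,v),g) for p,g in views)/len(views),v0,method="Nelder-Mead",options=dict(initial_simplex=sim,xatol=.05,fatol=1e-4))
        if best is None or r.fun<best.fun: best=r
    return best
E
cat > m.py <<'E'
from plant import *
from h import *
import pickle
P={n:pickle.load(open(f"pics/{n}0.pkl","rb")) for n in("scene","side","wrist")}
C={n:cut_out(P[n],"lid_b") for n in P}
T={n:cut_out(P[n],"tub") for n in P}
lids=[("near",(248,206)),("mid",(274,267)),("shadow",(362,220))]
for name,uv in lids:
    g=ground(P["scene"],uv,25); V=[];use=[]
    for n in P:
        e=proj(P[n],[[*g,25]])[0]
        for d in C[n]:
            if np.linalg.norm(np.array(d["point"])-e)<22: V.append((P[n],np.array(d["region"],bool)));use.append(n);break
    for sel in [list(range(len(V)))]+[[i] for i in range(len(V))]:
        vv=[V[i] for i in sel]
        r=fit(lid,vv,[[*g,46,t] for t in(0,.8,1.57,2.4)],[8,8,5,.3])
        print(name,[use[i] for i in sel],r.x.round(2),"diam",round(2*r.x[2],1),round(r.fun,3))
g=ground(P["scene"],(410,160),60)
for sel in (("scene","side"),("scene",),("side",)):
    r=fit(tub,[(P[n],np.array(T[n][0]["region"],bool)) for n in sel],[g],[8,8]);print("tub",sel,r.x.round(1),round(r.fun,3))
print(get_state()["t"])
E
python3 m.py
```

```text
near ['scene', 'side'] [ 464.53 -178.62   46.61    2.83] diam 93.2 -0.962
near ['scene'] [ 466.97 -179.54   46.13    2.7 ] diam 92.3 -0.974
near ['side'] [ 4.6384e+02 -1.7779e+02  4.6300e+01  5.0000e-02] diam 92.6 -0.987
mid ['scene', 'side', 'wrist'] [ 620.77 -202.59   51.56    1.  ] diam 103.1 -0.932
mid ['scene'] [ 6.2206e+02 -2.0308e+02  5.1990e+01  1.0000e-02] diam 104.0 -0.987
mid ['side'] [ 620.66 -201.89   51.3     1.04] diam 102.6 -0.976
mid ['wrist'] [ 618.25 -202.39   49.7     1.76] diam 99.4 -0.87
shadow ['scene', 'side', 'wrist'] [ 6.1061e+02 -1.6660e+01  3.9640e+01  1.2000e-01] diam 79.3 -0.952
shadow ['scene'] [610.67 -17.3   39.34   2.95] diam 78.7 -0.967
shadow ['side'] [608.92 -16.88  38.25   3.1 ] diam 76.5 -0.963
shadow ['wrist'] [610.28 -16.02  40.21   2.24] diam 80.4 -0.989
tub ('scene', 'side') [551.1 143.3] -0.944
tub ('scene',) [552.7 141.7] -0.969
tub ('side',) [552.2 149.7] -0.931
1.05
```

Fitted diameters are 93 mm for the near lid (464,-178), 103 for the mid one and 79 for the one in shadow, so lid_b is the lid at scene (248,206). Next: a close crop and the bar's yaw.

```bash
cat > bar.py <<'E'
from h import *
import pickle
P={n:pickle.load(open(f"pics/{n}0.pkl","rb")) for n in("scene","side","wrist")}
out=[];V=[]
for n in("scene","side","wrist"):
    p=P[n];c=proj(p,[[464.5,-178.5,30]])[0].astype(int)
    im=p["image"];hsv=cv2.cvtColor(im,cv2.COLOR_BGR2HSV)
    x0,y0=c-40;cr=im[max(y0,0):y0+80,max(x0,0):x0+80]
    print(n,c,hsv[c[1]-5,c[0]],hsv[c[1]+14,c[0]+20])
    reg=lid(p,[464.5,-178.5,46,0]);
    g=(hsv[...,2]<165)&(hsv[...,0]>115)&(hsv[...,0]<150)&(hsv[...,1]>80)
    mk=np.zeros_like(reg);hull(mk,proj(p,disc(464.5,-178.5,28,34)));hull(mk,proj(p,disc(464.5,-178.5,56,30)))
    top=np.zeros_like(reg);hull(top,proj(p,np.r_[disc(464.5,-178.5,30,36),disc(464.5,-178.5,56,28)]))
    g&=top>0
    V.append((p,g)); print(g.sum())
    b=cr.copy(); b[g[max(y0,0):y0+80,max(x0,0):x0+80]]=(0,255,0)
    out.append(cv2.resize(np.vstack([cr,b]),(240,480),interpolation=0))
cv2.imwrite("pics/crop.png",np.hstack(out))
def bar(p,v):
    x,y,t=v;m=np.zeros((400,640),np.uint8);c,s=np.cos(t),np.sin(t)
    hull(m,proj(p,[[x+c*u-s*w,y+s*u+c*w,z] for u in(-24,24) for w in(-10,10) for z in(28,56)]));return m
for sel in([0,1,2],[0],[1],[2]):
    r=fit(bar,[V[i] for i in sel],[[464,-178,t] for t in np.arange(0,3.1,.4)],[6,6,.3]);print(sel,r.x.round(2),round(r.fun,3))
E
python3 bar.py
```

```text
scene [248 199] [132 150 155] [132 131  76]
386
side [300 243] [133 137 162] [135 112  75]
415
wrist [275 298] [132 127 114] [134 105 239]
445
[0, 1, 2] [ 465.89 -179.01    2.95] -0.729
[0] [ 4.6800e+02 -1.7954e+02 -2.0000e-01] -0.919
[1] [ 464.45 -178.67    3.  ] -0.888
[2] [ 468.52 -173.89    3.14] -0.452
```

View pics/crop.png

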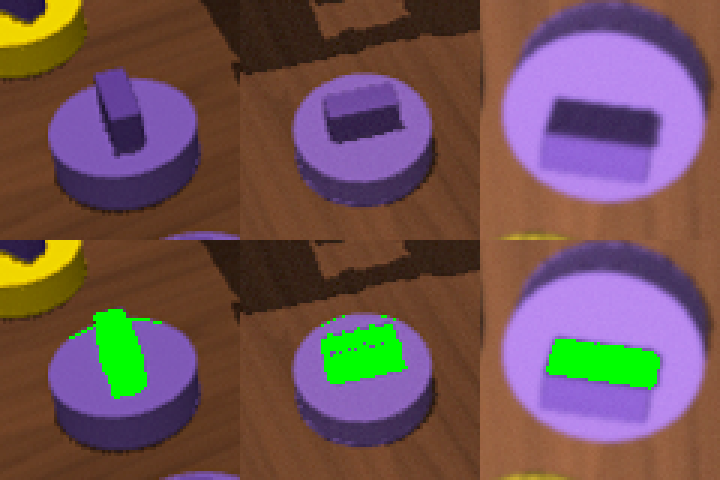

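```bash
cat > t.py <<'E'
from plant import *
from h import *
import pickle
P={n:pickle.load(open(f"pics/{n}0.pkl","rb")) for n in("scene","side","wrist")}
G={}
out=[]
for n in P:
    r=cut_out(P[n],"tub")
    if not r: print(n,"none");continue
    G[n]=np.array(r[0]["region"],bool)
    c=np.array(r[0]["point"]).astype(int);im=P[n]["image"].copy();im[G[n]]=im[G[n]]//2+np.array([0,127,0],np.uint8)
    m=tub(P[n],[552,143]);cs,_=cv2.findContours(m,0,1);cv2.drawContours(im,cs,-1,(0,0,255),1)
    y0=max(c[1]-60,0);x0=c[0]-60;cr=cv2.resize(im[y0:y0+120,x0:x0+120],(260,260),interpolation=0)
    out.append(cr)
    q=fit(tub,[(P[n],G[n])],[[552,143]],[8,8]);print(n,q.x.round(1),round(q.fun,3))
    print([ (d["score"],ground(P[n],d["point"],0)) for d in pinpoint(P[n],"tub")])
q=fit(tub,[(P[n],G[n]) for n in G],[[552,143]],[8,8]);print(q.x.round(1),q.fun)
cv2.imwrite("pics/tub.png",np.hstack(out))
E
python3 t.py
```

```text
scene [552.6 141.8] -0.969
[(0.7, array([552.38765467, 147.67394831]))]
side [552.9 149. ] -0.932
[(0.7, array([552.70710747, 155.81880572]))]
wrist [551.4 143.9] -0.973
[(0.66, array([551.98115919, 143.33448389]))]
[551.3 143.8] -0.9529773147312133
```

View pics/tub.png

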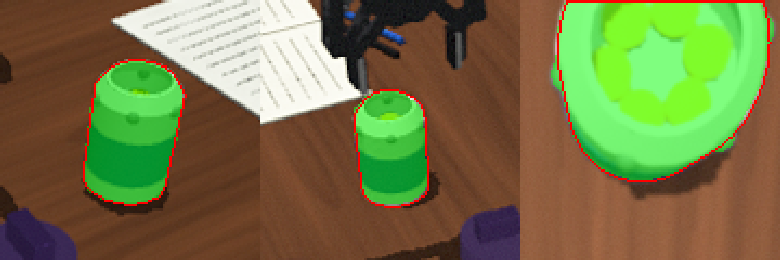

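Tub at (552,143), with outlines matching in all three views. Lid_b bar at (465.5,-179), yaw about -0.15. Moving over it.

carry_out(
  moves=[
    [[-0.024, 0, -0.0716], 0],
    [[-0.024, 0, -0.0716], 0],
    [[-0.024, 0, -0.0716], 0],
    [[-0.024, 0, -0.0716], 0],
    [[-0.023, 0, -0.0716], 0],
  ],
  claw=0,
  squeeze=80,
)

```text
t: 1.85
ee_pos: [464.9, -180.3, 245.5]
ee_rot: [0.707, 0.0, 0.0, -0.707]
ft_force: [0.5, -0.1, 0.2]
opening: 0.999
```

carry_out(
  moves=[
    [[0, 0.02, 0], -0.0452],
    [[0, 0.02, 0], -0.0452],
    [[0, 0.02, 0], -0.0452],
    [[0, 0.02, 0], -0.0452],
    [[0, 0.02, 0], -0.0452],
  ],
)

```text
t: 2.35
ee_pos: [465.5, -179.1, 195.0]
ee_rot: [0.662, 0.248, -0.248, -0.662]
ft_force: [0.3, 0.9, 0.1]
opening: 0.994
```

carry_out(
  moves=[
    [[0, 0.02, 0], -0.0452],
    [[0, 0.02, 0], -0.0452],
    [[0, 0.02, 0], -0.0452],
    [[0, 0.02, 0], -0.0452],
    [[0, 0.02, 0], -0.0452],
  ],
)

```text
t: 2.85
ee_pos: [465.6, -179.0, 145.0]
ee_rot: [0.535, 0.463, -0.462, -0.535]
ft_force: [0.1, 0.8, -1.1]
opening: 1.002
```

carry_out(
  moves=[
    [[0, 0, 0], 0],
    [[0, 0, 0], 0],
    [[0, 0, 0], 0],
  ],
  claw=0.35,
)

```text
t: 3.15
ee_pos: [465.8, -179.1, 145.9]
ee_rot: [0.537, 0.46, -0.46, -0.537]
ft_force: [0.0, 0.3, -0.2]
opening: 0.651
```

```bash
cat > w.py <<'E'
from plant import *
import sys,cv2,pickle
for n in sys.argv[2:]:
    p=camera(n);cv2.imwrite(f"pics/{n}{sys.argv[1]}.png",p["image"]);pickle.dump(p,open(f"pics/{n}{sys.argv[1]}.pkl","wb"))
s=get_state();from scipy.spatial.transform import Rotation as R
print(s["t"],s["ee_pos"].round(1),s["ft_force"].round(1),s["opening"],"\n",R.from_quat(s["ee_rot"]).as_matrix().round(3),s["joints"].round(2))
E
python3 w.py 1 wrist side
```

```text
3.25 [ 465.8 -179.1  145.9] [1.6 0.1 0.4] 0.6470371668563326 
 [[ 0.152  0.001 -0.988]
 [ 0.988 -0.001  0.152]
 [-0.    -1.    -0.001]] [-0.52  0.4   1.74  0.    1.   -1.94]
```

View pics/wrist1.png

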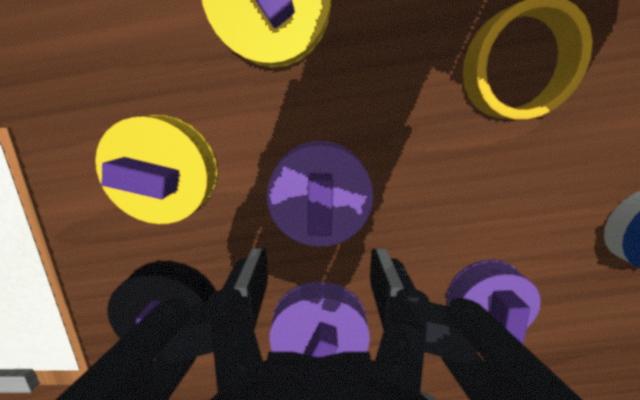

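View pics/side1.png

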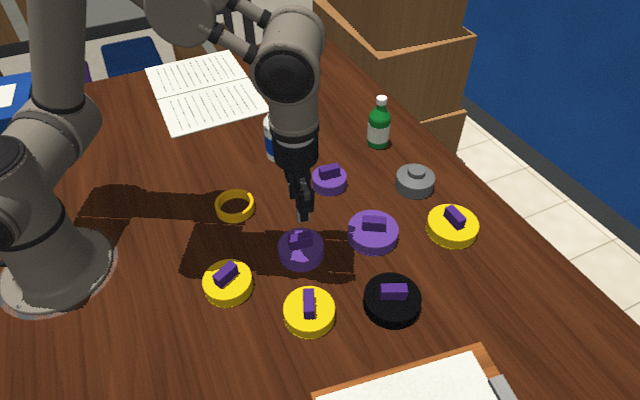

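In the wrist view the lid is at (320,194), with the bar vertical and centred between the jaws, so the grasp is lined up. Descending and gripping.

carry_out(
  moves=[
    [[0, 0.06, 0], 0],
    [[0, 0.06, 0], 0],
    [[0, 0.04, 0], 0],
    [[0, 0.03, 0], 0],
    [[0, 0.008, 0], 0],
  ],
)

```text
t: 3.75
ee_pos: [464.9, -178.7, 45.1]
ee_rot: [-0.536, -0.46, 0.461, 0.537]
ft_force: [1.0, -0.2, -0.2]
opening: 0.652
```

carry_out(
  moves=[
    [[0, 0, 0], 0],
    [[0, 0, 0], 0],
    [[0, 0, 0], 0],
    [[0, 0, 0], 0],
    [[0, 0, 0], 0],
  ],
  claw=1,
)

```text
t: 4.25
ee_pos: [466.3, -179.4, 47.6]
ee_rot: [0.537, 0.461, -0.461, -0.535]
ft_force: [0.0, -0.2, 6.4]
opening: 0.214
```

carry_out(
  moves=[
    [[0, -0.04, 0], 0],
    [[0, -0.07, 0], 0],
    [[0, -0.08, 0], 0],
    [[0, -0.08, 0], 0],
    [[0, -0.05, 0], 0],
  ],
)

```text
t: 4.75
ee_pos: [466.2, -179.3, 209.7]
ee_rot: [0.538, 0.461, -0.46, -0.535]
ft_force: [0.3, 0.8, -0.1]
opening: 0.216
```

```bash
python3 w.py 2 wrist side
```

```text
4.85 [ 467.2 -179.9  210.4] [ 0.1 -0.4 -0.5] 0.21275774501484193 
 [[ 0.15   0.007 -0.989]
 [ 0.989 -0.004  0.15 ]
 [-0.003 -1.    -0.008]] [-0.52  0.33  1.65  0.    1.16 -1.94]
```

View pics/wrist2.png

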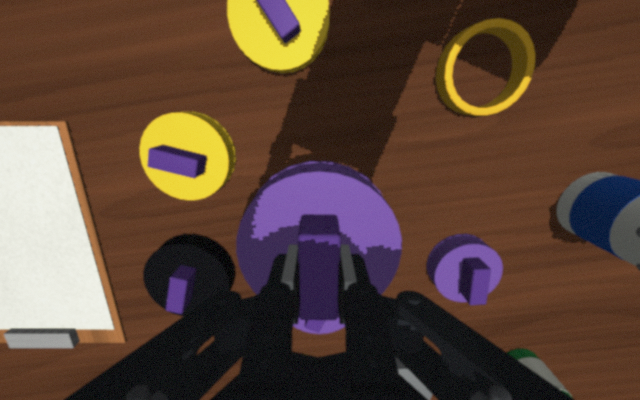

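View pics/side2.png

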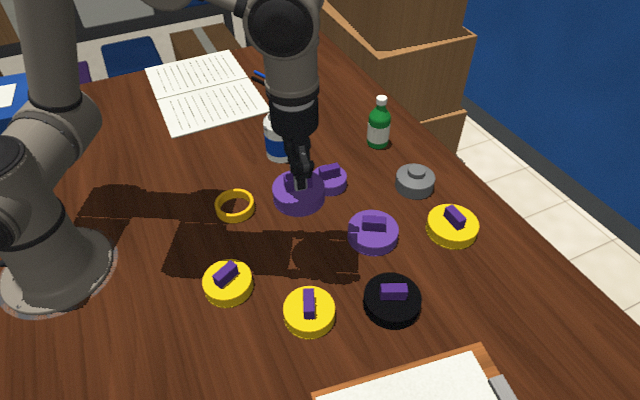

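Lid held level in the wrist view, disc about (320,245). Measuring its centre relative to the TCP.

```bash
cat > o.py <<'E'
from plant import *
from h import *
import pickle
for n,rmax in(("wrist",262),("side",400)):
    p=pickle.load(open(f"pics/{n}2.pkl","rb"))
    e=proj(p,[[467,-180,191]])[0];print(e)
    for d in cut_out(p,"lid_b"):
        if np.linalg.norm(np.array(d["point"])-e)<40:
            g=np.array(d["region"],bool);print(d["score"],g.sum());g[rmax:]=0
            if n=="wrist":
                for k in range(2): g=cv2.morphologyEx(g.astype(np.uint8),cv2.MORPH_CLOSE,np.ones((25,25)))>0
            g[rmax:]=0
            def M(p,v):
                x,y=v;z0=163;m=np.zeros((400,640),np.uint8);hull(m,proj(p,np.r_[disc(x,y,z0,47),disc(x,y,z0+28,47)]));m[rmax:]=0;return m
            q=fit(M,[(p,g)],[[467,-180]],[6,6]);print(n,q.x.round(1),q.fun)
            im=p["image"].copy();cs,_=cv2.findContours(M(p,q.x),0,1);cv2.drawContours(im,cs,-1,(0,0,255),1);cs,_=cv2.findContours(M(p,[467,-180]),0,1);cv2.drawContours(im,cs,-1,(0,255,0),1);cv2.imwrite(f"pics/o_{n}.png",im)
            break
E
python3 o.py
```

```text
[317.42007816 256.53489961]
0.85 16389
wrist [ 465.  -179.3] -0.9800088849400267
[298.5324363  187.24326489]
0.67 733
side [ 539.  -153.9] -0.3821689259645464
```

View pics/o_wrist.png

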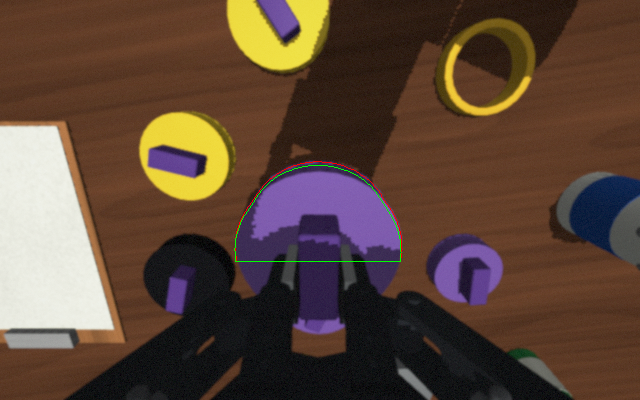

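carry_out(
  moves=[
    [[0.0664, 0, -0.0075], 0],
    [[0.0664, 0, -0.0075], 0],
    [[0.0664, 0, -0.0075], 0],
    [[0.0664, 0, -0.0075], 0],
    [[0.0664, 0, -0.0075], 0],
  ],
)

```text
t: 5.45
ee_pos: [508.2, -16.3, 204.4]
ee_rot: [-0.535, -0.46, 0.462, 0.537]
ft_force: [0.6, -0.7, 0.3]
opening: 0.211
```

carry_out(
  moves=[
    [[0.0664, 0, -0.0075], 0],
    [[0.0664, 0, -0.0075], 0],
    [[0.0664, 0, -0.0075], 0],
    [[0.0664, 0, -0.0075], 0],
    [[0.0664, 0, -0.0075], 0],
  ],
)

```text
t: 5.95
ee_pos: [551.7, 144.9, 204.2]
ee_rot: [-0.536, -0.46, 0.462, 0.537]
ft_force: [0.7, -0.5, -0.8]
opening: 0.217
```

carry_out(
  moves=[
    [[0, 0.02, 0], 0],
    [[0, 0.02, 0], 0],
    [[0, 0.02, 0], 0],
    [[0, 0, 0], 0],
  ],
)

```text
t: 6.35
ee_pos: [551.1, 142.4, 173.8]
ee_rot: [-0.536, -0.459, 0.462, 0.537]
ft_force: [-0.4, -0.4, 0.2]
opening: 0.217
```

```bash
python3 w.py 3 scene side
python3 - <<'E'
import cv2,pickle,numpy as np
from h import *
o=[]
for n in("scene","side"):
    p=pickle.load(open(f"pics/{n}3.pkl","rb"));c=proj(p,[[552,143,100]])[0].astype(int);im=p["image"].copy()
    o.append(cv2.resize(im[max(c[1]-70,0):c[1]+70,c[0]-70:c[0]+70],(400,400)))
cv2.imwrite("pics/c3.png",np.hstack(o))
E
```

```text
6.45 [552.3 142.7 175.9] [-0.7 -0.2 -0.6] 0.21675942711546434 
 [[ 0.152 -0.001 -0.988]
 [ 0.988 -0.     0.152]
 [-0.    -1.     0.001]] [ 0.12  0.49  1.5  -0.    1.16 -1.3 ]
```

View pics/c3.png

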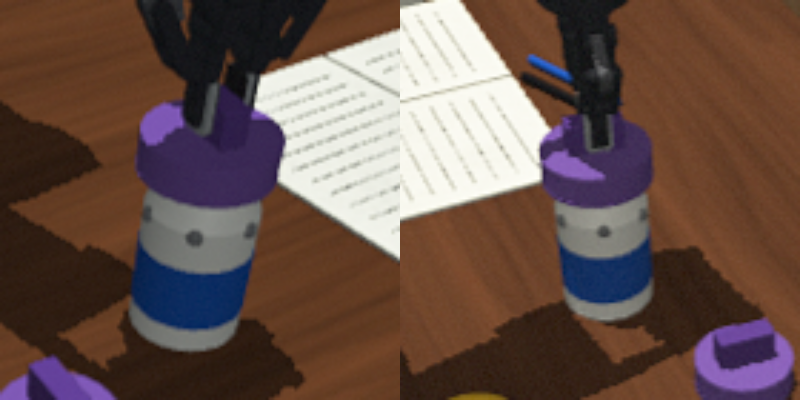

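Lid centred over the tub rim in both views. Lowering.

carry_out(
  moves=[
    [[0, 0.016, 0], 0],
    [[0, 0.016, 0], 0],
    [[0, 0.016, 0], 0],
    [[0, 0, 0], 0],
  ],
)

```text
t: 6.85
ee_pos: [551.6, 143.5, 150.8]
ee_rot: [-0.536, -0.46, 0.462, 0.537]
ft_force: [-0.7, -0.0, -0.7]
opening: 0.22
```

carry_out(
  moves=[
    [[0, 0.006, 0], 0],
    [[0, 0.004, 0], 0],
    [[0, 0, 0], 0],
  ],
)

```text
t: 7.15
ee_pos: [552.7, 143.4, 147.4]
ee_rot: [0.537, 0.461, -0.461, -0.536]
ft_force: [0.2, -0.3, 0.2]
opening: 0.217
```

Now press in small steps, watching the force.

carry_out(
  moves=[
    [[0, 0.006, 0], 0],
    [[0, 0.004, 0], 0],
    [[0, 0, 0], 0],
  ],
)

```text
t: 7.45
ee_pos: [552.6, 143.5, 142.0]
ee_rot: [0.536, 0.461, -0.461, -0.536]
ft_force: [1.4, -1.1, -0.3]
opening: 0.214
```

carry_out(
  moves=[
    [[0, 0.005, 0], 0],
    [[0, 0.005, 0], 0],
    [[0, 0, 0], 0],
  ],
)

```text
t: 7.75
ee_pos: [552.5, 143.8, 137.5]
ee_rot: [-0.536, -0.461, 0.461, 0.536]
ft_force: [-0.4, -0.7, 2.9]
opening: 0.217
```

carry_out(
  moves=[
    [[0, 0.004, 0], 0],
    [[0, 0.004, 0], 0],
    [[0, 0, 0], 0],
  ],
)

```text
t: 8.05
ee_pos: [553.5, 144.0, 137.2]
ee_rot: [0.537, 0.462, -0.46, -0.535]
ft_force: [-6.0, -1.7, 27.5]
opening: 0.215
```

```bash
python3 w.py 4 scene side
python3 - <<'E'
import cv2,pickle,numpy as np
from h import *
o=[]
for n in("scene","side"):
    p=pickle.load(open(f"pics/{n}4.pkl","rb"));c=proj(p,[[552,143,80]])[0].astype(int);im=p["image"].copy()
    o.append(cv2.resize(im[max(c[1]-60,0):c[1]+60,c[0]-60:c[0]+60],(400,400)))
cv2.imwrite("pics/c4.png",np.hstack(o))
E
```

```text
8.15 [553.5 144.  137.2] [-5.8 -2.  27.2] 0.21368790432896428 
 [[ 0.15   0.005 -0.989]
 [ 0.989  0.001  0.15 ]
 [ 0.001 -1.    -0.005]] [ 0.12  0.53  1.55  0.    1.06 -1.3 ]
```

View pics/c4.png

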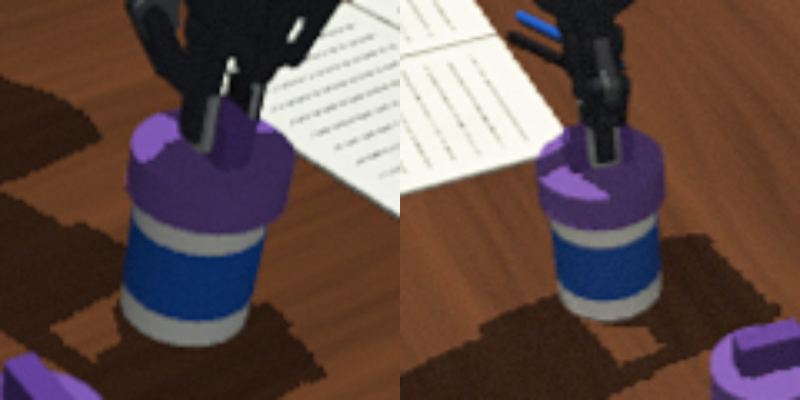

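27 N at TCP 137.2, the expected home height (90+47), with the catches covered. One more press to confirm a hard stop, then relax.

carry_out(
  moves=[
    [[0, 0.004, 0], 0],
    [[0, 0, 0], 0],
    [[0, 0, 0], 0],
  ],
)

```text
t: 8.45
ee_pos: [553.9, 144.1, 137.1]
ee_rot: [0.537, 0.463, -0.459, -0.535]
ft_force: [-9.6, -2.6, 38.5]
opening: 0.216
```

carry_out(
  moves=[
    [[0, -0.006, 0], 0],
    [[0, -0.004, 0], 0],
    [[0, 0, 0], 0],
  ],
)

```text
t: 8.75
ee_pos: [552.9, 144.0, 137.4]
ee_rot: [0.536, 0.462, -0.46, -0.536]
ft_force: [-1.1, -0.3, 11.6]
opening: 0.213
```

Hard stop confirmed (no movement from 27 to 38 N). Release and withdraw.

carry_out(
  moves=[
    [[0, -0.003, 0], 0],
    [[0, 0, 0], 0],
    [[0, 0, 0], 0],
    [[0, 0, 0], 0],
  ],
  claw=0.4,
)

```text
t: 9.15
ee_pos: [552.2, 143.6, 137.2]
ee_rot: [-0.536, -0.461, 0.461, 0.536]
ft_force: [0.3, 0.1, -0.2]
opening: 0.602
```

carry_out(
  moves=[
    [[0, -0.02, 0], 0],
    [[0, -0.05, 0], 0],
    [[0, -0.08, 0], 0],
    [[0, -0.08, 0], 0],
    [[0, 0, 0], 0],
  ],
)

```text
t: 9.65
ee_pos: [555.0, 144.0, 259.6]
ee_rot: [0.539, 0.464, -0.457, -0.534]
ft_force: [-0.6, 0.1, -0.5]
opening: 0.598
```

```bash
python3 w.py 5 scene side wrist
cat > f.py <<'E'
from plant import *
import cv2,pickle
from h import *
# fit tub(x,y) + lid offset: overlay model at home vs 9mm high
o=[];V=[]
P={n:pickle.load(open(f"pics/{n}5.pkl","rb")) for n in("scene","side")}
for n,p in P.items():
    rs=[d for d in cut_out(p,"lid_b") if np.linalg.norm(np.array(d["point"])-proj(p,[[552,143,110]])[0])<18]
    print(n,[(d["score"],d["point"],d["region"].sum()) for d in rs])
    if rs: V.append((p,np.array(rs[0]["region"],bool)))
    c=proj(p,[[552,143,80]])[0].astype(int);o.append(cv2.resize(p["image"][max(c[1]-60,0):c[1]+60,c[0]-60:c[0]+60],(400,400)))
cv2.imwrite("pics/c5.png",np.hstack(o))
def M(p,v):
    x,y,z,t=v;m=np.zeros((400,640),np.uint8);hull(m,proj(p,np.r_[disc(x,y,z,47),disc(x,y,z+28,47)]));c,s=np.cos(t),np.sin(t)
    hull(m,proj(p,[[x+c*u-s*w,y+s*u+c*w,z+h] for u in(-24,24) for w in(-10,10) for h in(28,56)]));return m
for vv in [V]:
    q=fit(M,vv,[[552,143,90,-.15],[552,143,98,-.15]],[5,5,5,.2]);print("lid",q.x.round(2),q.fun)
E
python3 f.py
```

```text
9.8 [552.1 143.6 252.8] [ 0.1  0.3 -0.4] 0.5968048445567519 
 [[ 0.15  -0.    -0.989]
 [ 0.989 -0.     0.15 ]
 [-0.    -1.     0.   ]] [ 0.12  0.42  1.38 -0.    1.34 -1.3 ]
scene [(0.9, [411.8, 138.4], np.int64(1604))]
side [(0.76, [279.2, 119.7], np.int64(1090))]
lid [ 5.5032e+02  1.4708e+02  8.7820e+01 -2.0000e-02] -0.9355817852410697
```

View pics/c5.png

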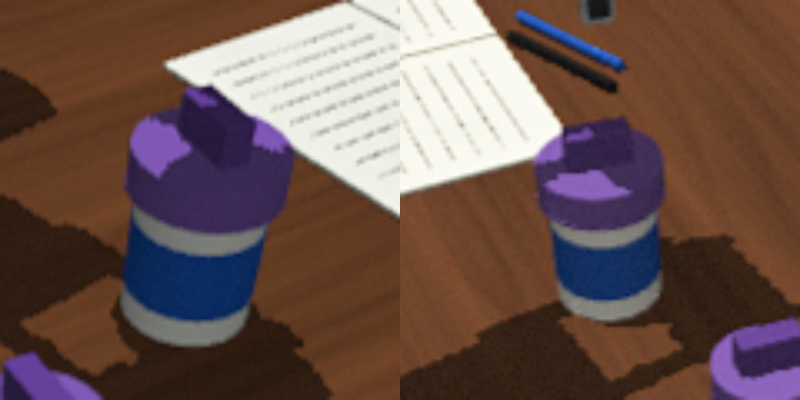

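View pics/side5.png

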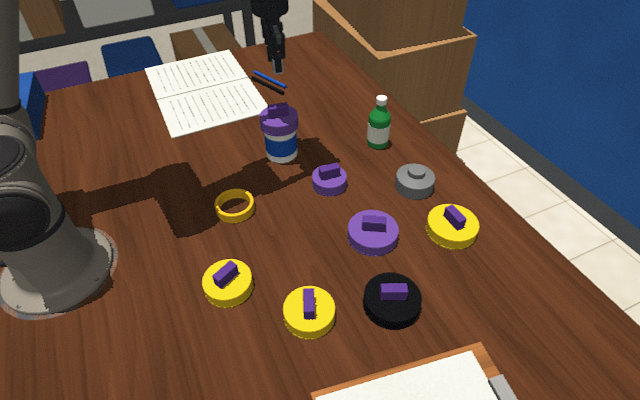

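The pictures show the lid square on the upright tub (scene ~(412,138), side ~(279,120)), seated just above the blue band. The other lids haven't moved, the gripper is clear, and the fitted lid height of 88 mm agrees with home. Handing in.

```bash
python3 -c "
from plant import *
print(close_job())"
```

```text
the job is handed in; nothing more can be done
None
```

The 94 mm purple lid is on the tub and pressed home, and the job was handed in at about 10 s. I identified it by fitting diameters in the pictures: 93 mm, against 103 and 79 for the other two purple lids. I gripped it by the bar, carried it over the tub, pressed it down and let go.

**Seating:** while pressing, the tool stopped at TCP height 137.2 mm, matching the lid's home height of 90 mm plus the 47 mm grasp offset. It stayed there as the force rose from 27 to 38 N. I saw no separate force peak when the lid passed the catches.

**Last pictures:** the lid sits square on the upright tub, and a fit to the pictures puts it about 88 mm up (good to a few mm). The other two lids lie where they were, and the wrist force is about zero with the gripper clear.

**What disagreed:**
- The side camera alone put the tub about 6 mm off in y from the other two views, so I used the scene and wrist values.
- A side-view fit of the lid in the gripper failed because most of it was hidden, so I ignored that fit.
- The final lid fit gave y = 147, about 4 mm from the tub's 143. I take this to be the same side-camera bias, since the tool released at y = 143.6.

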